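# Close the drill jig on a beech block

## Robot

A 6-joint arm with a two-finger parallel gripper is mounted at the origin on a cart in front of the work surface, level with it; the furniture and walls round the work are solid. World frame = base frame: x ahead of the robot, y to its left, z up, the work surface at z = 0. Lengths are in m, angles in rad, forces in N, time in s.
With the tool pointing down it reaches from about 0.375 to 0.9 m from the base axis. Payload 3.1 kg.
Tool frame: the origin (TCP) lies between the finger pads; the fingertips stand manip.finger_overhang ahead of it and the grasp point (between the pads) lies 5 mm behind it (manip.finger_overhang is the distance from the TCP to the fingertips, in m); z points along the fingers, y is the line along which they close (so a half turn about z gives the same grasp; the last joint's range is limited). The gripper opens to 85 mm and grips with 20 to 120 N. Pads are 22 mm wide; open, the fingers measure 114 mm over their backs; the gripper's body (76 mm by 85 mm) begins 54 mm behind the grasp point. The pads swing forward as they close: fully open they stand 13 mm farther back than shut.
Start: joints at [0.942, 0.527, 1.433, -0, 1.181, -0.178], TCP at [0.272, 0.563, 0.245] pointing down, gripper open.
Joint ranges: [-3.08, 3.08], [-0.75, 2.2], [0.22, 2.44], [-1.43, 4.57], [0, 2.65], [-2.85, 2.85]. Speed limits (rad/s): [2.79, 2.79, 3.14, 3.14, 3.14, 3.14].

## Interface

Orientations are given as a unit quaternion [x, y, z, w].
In Python, from station import manip gives the robot as it stands.
- The arm moves only by the tool drive_tool, never from a script. Its argument "plan" is a list of rows, each a list of 7 numbers: the shift along the tool's x, y, z in m, then the turn, a rotation vector about the tool's x, y, z in degrees, then the opening, from -1 (shut) to 1 (fully open). In form: [[x, y, z, wx, wy, wz, gripper], ...]. A call has 1 to 10 rows; each row shifts and turns the commanded pose from where the row before left it, along the tool's axes as they then stand; what a row does not reach is not made up. A row lasts 1/10 s, in which the tool goes at most 50 mm and 8.59 degrees, less where a joint would pass 70% of its speed; a pose out of reach is approached as far as the arm can. A call is refused whole if a number of a shift passes 0.05 or a number of a turn 8.59, either way. A call with a gripper value outside its range is refused whole. The fingers move at their own pace and stop on an object; "newtons" is the grip in N (left out, the last holds). Time passes only in rows, so rows that do not move let the fingers close. It gives the time, the measured TCP pose, the force, the opening and the grip force at its end, in the units of the state.
- manip.sense(): the state, without advancing time (a new reading comes with each control period).
- manip.snapshot(name): name is "side" or "top" or "wrist"; returns a dict with "image" (420x560x3 uint8, red, green, blue), "z_map" (420x560 float32, m along the optical axis (not along the pixel's ray), 0 where there is no reading), "fov_y" (degrees; the focal length in pixels is half the picture's height over the tangent of half this angle, whatever the lens; pixels are square), "cx", "cy" (the principal point, pixels), "k1" (the pictures are not rectified: a ray, as slopes to the right and down, at radius r is drawn at 1 + k1 r^2 times it, then the intrinsics apply), "extrinsics" (4x4, takes a point from camera to world coordinates); the wrist camera has in their place "mount" (4x4, takes a point from camera to tool coordinates, whose origin is the TCP and whose axes are the flange's). Camera axes: x right, y up, looking along -z (the intrinsics and any distortion apply to the point x, -y, -z); pixel columns grow to the right and rows downward; lengths in m; the calibration is good to about 2 mm. A picture is of the moment at which its call begins: read the wrist's pose just before it.
- manip.sign_off(): hands the job in; it is judged then, once.
The state is a dict: "t": time; "q": joint angles; "qd": joint speeds; "tau": joint torques, N m; "tcp_pos": TCP position; "tool_rot": TCP orientation; "force": force on the tool from outside, world axes, zero at the start; "ft_torque": the same for the moment, N m; "finger_gap": opening from 0.0 (shut) to 1.0 (fully open); "gripper_force": force on a finger pad.
Only numpy, scipy, OpenCV 4.12 (cv2) and the standard library are available. Lean on these libraries where they do the work, as an engineer would, in place of code of your own. Each camera call takes 0.05 s, during which the arm holds its last target. There are 200 camera calls.

## Task

Get the beech block ready for drilling: push it along its channel fully home against the drill jig's end stop, tip the open hinged drill plate over so that it drops shut over the block, then push the swing latch all the way round over the plate's tongue. Do all of it by pushing with the fingers: the block stays down in its channel and is not lifted, and the tub, the marker and the tape measure are left where they are.

Things in the scene. Friction and masses are not known exactly. Their poses are not given: they have to be found in the camera images.
- jig: Leaf drill jig of steel, 145 x 96 mm, fixed on the left half of the top, 2.5 mm above z = 0. Origin: underside of its base plate, at the centre; x runs along the channel from the hinge end to the open mouth, z up. Channel floor (top of the base) at z 16 mm; side rails with inner faces at y +-26 mm, tops at z 36, from x -44 to 26, mouth flared.
- seat (a point): Foot of the end stop's face, on the channel's midline: jig x -42.5, y 0, z 16 mm. The block's inner end stands here when it is home. The stop is 26 mm high.
- block: Beech block, 50 x 80 x 35 mm, lying lengthways in the channel and sticking out of its mouth. Origin: centre of its underside; own y = long axis. Slides with 1 to 2 N. Fully home its origin is at jig x -2.5 mm and its outer end at x 37.5. The drill plate's lip cannot come down past it if it stands out more than about 2.5 mm.
- leaf_hinge (a point): Middle of the drill plate's hinge axis (parallel to the jig's y): jig x -58.5, y 0, z 56.5 mm, between two lugs that reach z 65.
- leaf (a joint): Drill plate hinge (rad): 0 = shut, level over the block; 1.92 = open, leaning 20 deg back, as it starts. Pushed towards the mouth past about 1.5 it falls shut by itself; under 2 N. Aluminium, 8 mm thick, 52 wide, 128 long from the hinge, the last 16 mm a 22 wide tongue; 2 steel bushes stand 4 mm proud; a lip at its end hangs 10.5 mm down before the block. Shut, its top is at jig z 60.5 mm.
- leaf_back (a point): Point on the drill plate's outer face (top when shut; the face away from the mouth when open), on its midline, 80 mm from the hinge axis. Push here towards the mouth to tip the plate over.
- latch_pivot (a point): Latch pivot, on a 14 mm thick post outside the channel: jig x 56.5, y 36 mm; point at z 65. Across the mouth from it the latch's stop pin, 8 mm thick, stands at x 47.5, y -30.5, top z 69; a finger that follows the block has 55 mm between post and pin.
- latch (a joint): Swing latch on an upright pivot (rad): 0 = closed, arm along the jig's -y across the tongue, against its stop pin; 1.57 = arm along the jig's +x, away from the plate. Starts at 1.5 to 1.85; closes clockwise seen from above. Arm 12 mm wide, at jig z 62 to 68. About 1 N at the knob moves it, it stays where left. Closed too early, it keeps the plate from shutting.
- latch_knob (a point): Middle of the black knob standing on the latch arm's end, 58 mm from the pivot, at jig z 82 mm. Knob: 17 mm thick, from z 68 up to z 95 mm.
- screw_tub: White tub with a red screw lid, 58 mm across, 55 mm high, standing right of the jig; bystander. Origin: centre of its underside.
- marker: Black marker pen, 136 mm long, 18 mm thick, lying right of the tub; bystander. Origin: middle of its underside.
- tape_measure: Yellow pocket tape measure, 32 x 63 x 57 mm, standing left of the jig; bystander. Origin: centre of its underside.
Things that resemble listed ones, but are neither listed nor needed, are in the scene too. What is shaped like the block but pink is not meant.

How it is judged:
On the way, in this order (a step that is already met when the one before it is completed fails the run):
1. the block is fully home against the end stop (x of block in the frame of jig between -0.006 and 0.001 m and z of block in the frame of jig below 0.02 m), for 0.2 s.
2. the drill plate is tipped over and shut (all of step 1 and value of joint leaf below 0.04 rad), for 0.2 s.
3. the latch is pushed right over the tongue (value of joint leaf below 0.04 rad and value of joint latch below 0.15 rad), for 0.2 s.
At the end, for the whole second after the job is handed in: The block lies in the channel within 3.5 mm of the end stop, the drill plate is shut (under 0.04 rad), the latch is closed over its tongue (under 0.15 rad), and all is at rest (all of step 1 and all of step 3 and linear speed of block below 0.02 m/s); the robot touches nothing.
It fails at once if the block is lifted or tipped out of the channel (more than 12 mm off its floor, or tilted 0.3 rad) (z of block in the frame of jig above 0.028 m or angle between block's own z axis and vertical above 0.3 rad).
It fails at once if a bystander is moved more than 20 mm (distance of any of screw_tub, marker, tape_measure from where it was at the start of the episode above 0.02 m).
It also fails if it takes over 54 s, if anything falls off the work surface, if the arm or the gripper's body presses on something with over 40 N, if the wrist force passes 120 N, or if a joint passes its speed limit or range.

## Working session

There is one attempt and no reset: what is moved stays moved. The work goes in short steps, Python scripts to look and compute and a tool call to move; the robot and the scene stay as the last step left them, time stands still between calls to the robot, and variables do not carry over. Pictures are saved under pics/ and viewed, at most 10 in all, crops included, and the job is handed in when it is done.

Besides the shell and the picture viewer there is one more tool, called after "Emit:" as name([rows], argument=value, ...), one row to a line, values as JSON. drive_tool: Moves the arm, as the interface text tells. Its arguments: {"type":"object","properties":{"plan":{"type":"array"},"newtons":{"type":"number"}},"required":["plan"]}

```bash
ls; mkdir -p pics; cat > h.py <<'E'
import numpy as np, cv2
from station import manip
def snap(n):
    s=manip.sense() if n=="wrist" else None
    d=manip.snapshot(n)
    if n=="wrist":
        from scipy.spatial.transform import Rotation as R
        T=np.eye(4);T[:3,:3]=R.from_quat(s["tool_rot"]).as_matrix();T[:3,3]=s["tcp_pos"]
        d["extrinsics"]=T@d["mount"]
    return d
def K(d):
    f=d["image"].shape[0]/2/np.tan(np.radians(d["fov_y"])/2)
    return np.array([[f,0,d["cx"]],[0,f,d["cy"]],[0,0,1.]]),np.array([d["k1"],0,0,0.])
def rays(d,px):
    k,c=K(d);p=cv2.undistortPoints(np.array(px,float).reshape(-1,1,2),k,c).reshape(-1,2)
    return np.c_[p[:,0],-p[:,1],-np.ones(len(p))]
def onplane(d,px,z):
    E=d["extrinsics"];r=rays(d,px)@E[:3,:3].T;o=E[:3,3]
    return o+r*((z-o[2])/r[:,2])[:,None]
def cloud(d):
    h,w=d["z_map"].shape;v,u=np.mgrid[:h,:w];r=rays(d,np.c_[u.ravel(),v.ravel()])*d["z_map"].reshape(-1,1)
    E=d["extrinsics"];P=r@E[:3,:3].T+E[:3,3];P[d["z_map"].ravel()==0]=np.nan
    return P.reshape(h,w,3)
def proj(d,P):
    E=np.linalg.inv(d["extrinsics"]);p=np.atleast_2d(P)@E[:3,:3].T+E[:3,3];k,c=K(d)
    p=p*[1,-1,-1];return cv2.projectPoints(p.reshape(-1,1,3),np.zeros(3),np.zeros(3),k,c)[0].reshape(-1,2)
def save(d,n): cv2.imwrite("pics/"+n+".png",d["image"][:,:,::-1])
E
python3 - <<'E'
from h import *
print(manip.finger_overhang,manip.sense())
for n in("top","side"):
    d=snap(n);save(d,n);np.savez("pics/"+n,**d);print(n,d["extrinsics"].round(3).tolist(),d["fov_y"],d["k1"])
E
```

```text
pics
0.014 {'t': 0.0, 'q': array([ 9.41496044e-01,  5.28424364e-01,  1.43391923e+00,  1.68105784e-05,
        1.18137181e+00, -1.78509379e-01]), 'qd': array([ 0.00026469,  0.00033957,  0.00173747, -0.00054306, -0.00111337,
        0.00019975]), 'tau': array([-9.13652057e-04, -4.42356026e+01, -1.78020000e+01, -1.56260639e-04,
        8.33302183e-03,  4.29757989e-06]), 'tcp_pos': array([0.27186334, 0.56201351, 0.24435387]), 'tool_rot': array([ 2.23494821e-01,  9.74704539e-01, -9.72915330e-04, -4.24280340e-04]), 'force': array([-0.2046556 , -0.029708  ,  0.41430864]), 'ft_torque': array([-0.04731897,  0.03994573,  0.03640329]), 'gripper_force': 0.0, 'finger_gap': 1.0002845773848115}
top [[-0.056, 0.973, -0.223, 0.152], [-0.998, -0.056, 0.006, 0.094], [-0.007, 0.223, 0.975, 1.407], [0.0, 0.0, 0.0, 1.0]] 46.69348015631742 -0.09761340285158678
side [[0.885, 0.27, -0.379, -0.134], [-0.465, 0.549, -0.694, -0.967], [0.02, 0.791, 0.612, 0.995], [0.0, 0.0, 0.0, 1.0]] 43.92417654282586 -0.15795072115201775
```

View pics/top.png

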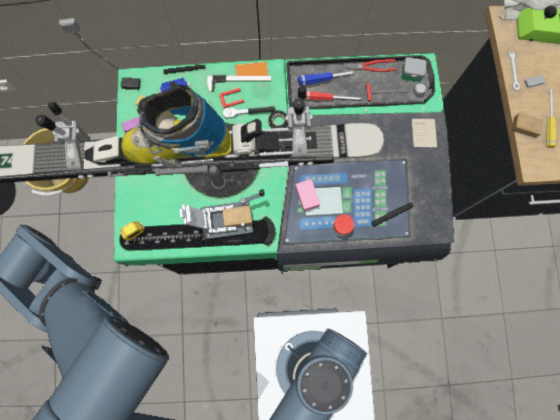

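View pics/side.png

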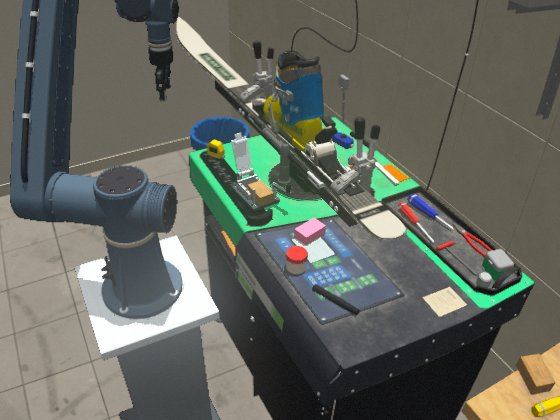

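The top view shows the jig at about (225,218): drill plate on the left at (195,215), beech block at (237,216), and the tape measure at (132,230). The ski and boot are behind it at row 150. I'll zoom in on both views.

```bash
python3 - <<'E'
from h import *
L=[]
for n,(u0,v0,w,h) in(("top",(170,180,120,80)),("side",(190,125,120,100))):
    d=np.load("pics/"+n+".npz");P=cloud(d)
    c=d["image"][v0:v0+h,u0:u0+w,::-1];cv2.imwrite(f"pics/{n}c.png",cv2.resize(c,None,fx=6,fy=6,interpolation=cv2.INTER_CUBIC))
    print(n)
    for v in range(v0,v0+h,8): print(v,' '.join('%d,%d,%d'%tuple(np.nan_to_num(P[v,u])*1000) for u in range(u0,u0+w,10)))
E
```

```text
top
180 567,393,2 564,361,6 559,330,14 560,301,8 555,270,17 537,234,73 553,211,11 551,181,13 551,151,8 550,121,3 547,91,7 546,62,5
188 541,392,4 540,362,2 538,332,1 535,301,8 531,270,16 528,240,19 530,212,7 526,182,12 528,153,0 525,122,6 525,93,0 523,63,0
196 516,392,4 515,363,2 514,333,1 512,303,0 508,272,10 506,242,10 504,212,12 503,183,9 485,150,74 486,122,65 500,94,2 498,64,1
204 491,392,8 490,362,5 489,333,0 487,303,4 484,273,8 480,242,18 479,213,14 476,183,20 480,155,-1 476,125,6 474,95,5 474,66,1
212 468,393,3 427,330,177 429,306,161 444,291,89 455,270,30 455,242,24 447,210,52 446,182,50 442,153,59 453,126,2 451,97,4 449,67,4
220 442,392,8 441,363,6 407,306,164 419,290,97 429,269,44 432,243,19 423,211,56 422,183,54 421,155,51 428,127,4 422,98,29 426,69,1
228 419,393,4 418,364,4 416,334,3 414,304,6 404,269,48 405,242,37 403,213,40 405,186,17 402,157,25 404,129,4 398,99,31 426,68,-134
236 396,394,0 395,365,0 393,335,2 391,305,4 387,274,17 385,245,17 385,217,6 384,188,2 383,159,-1 382,130,-1 375,101,27 379,71,-3
244 371,393,7 371,365,-1 368,334,8 368,306,0 365,276,7 363,247,9 363
[... 1312 characters left out ...]
,232,14 575,180,45
189 620,1518,-876 332,448,-82 332,344,-14 352,304,5 379,286,8 399,252,24 412,205,51 436,184,56 496,232,5 479,136,74 497,108,86 577,181,13
197 591,1437,-872 642,1405,-868 330,344,-46 336,267,3 362,248,7 387,228,12 409,199,24 419,150,54 452,148,45 505,182,4 528,158,12 556,144,13
205 566,1371,-878 618,1343,-876 330,350,-84 332,261,-22 348,216,3 374,198,6 395,171,17 0,0,0 457,158,5 485,144,6 513,131,5 543,120,3
213 537,1292,-871 587,1261,-867 390,529,-269 332,264,-57 332,180,2 357,161,7 385,149,5 411,133,8 424,94,32 466,109,5 494,96,5 521,83,5
221 516,1236,-881 563,1201,-872 373,486,-271 332,269,-94 332,183,-31 343,131,3 361,100,19 388,87,19 422,88,6 450,78,3 474,60,8 502,50,5
```

View pics/topc.png

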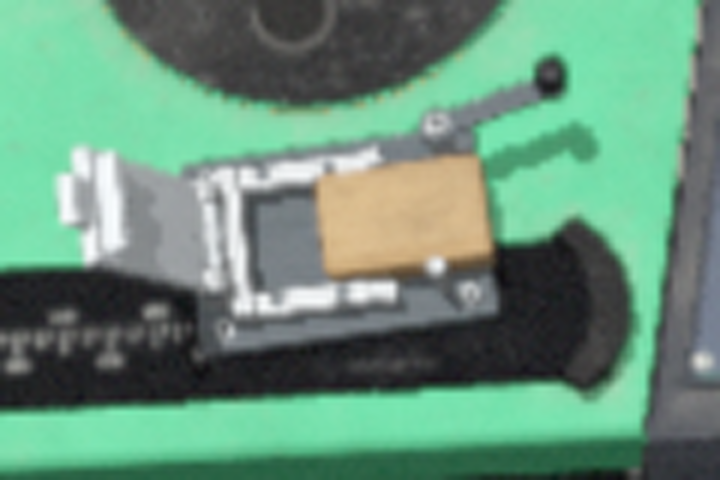

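View pics/sidec.png

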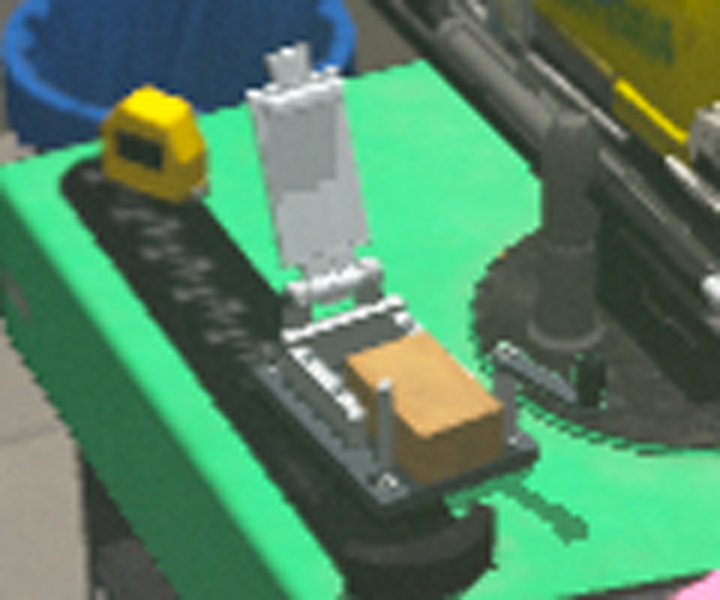

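Zoomed top crop: latch post at (435,122), pin at (435,265), knob at (550,75), base corners at (200,355) and (497,312). The block's outer end is near column 490 and the open plate is on the left. Next I fit the jig pose from these and check how close the ski rail is.

```bash
cat > jig.py <<'E'
from h import *
E
python3 - <<'E'
from h import *
from scipy.optimize import least_squares
d=np.load("pics/top.npz")
def t(p): return ((np.array(p)+.5)/6-.5)+[170,180]
J=np.array([[56.5,36,67],[47.5,-30.5,69],[-72.5,-48,16],[72.5,-48,16.],[-72.5,48,16]])/1e3
px=np.array([t(p) for p in[(435,122),(435,263),(200,355),(497,314),(185,165)]])
W=np.array([onplane(d,[p],j[2]+.0025)[0] for p,j in zip(px,J)])
def f(q): 
    c,s=np.cos(q[2]),np.sin(q[2]);return (J[:,:2]@np.array([[c,s],[-s,c]])+q[:2]-W[:,:2])
r=least_squares(lambda q:f(q).ravel(),[.42,.21,-1.45]);print(r.x,(f(r.x)*1e3).round(1).tolist())
q=r.x;c,s=np.cos(q[2]),np.sin(q[2]);R=np.array([[c,-s],[s,c]])
def toj(p,z): return ((onplane(d,[t(p)],z)[0,:2]-q[:2])@R*1e3).round(1)
print("knob",toj((550,75),.0975));print("block top corners",[toj(p,.0535) for p in((318,180),(325,278),(480,155),(495,265))])
for n in("top","side"):
    e=np.load("pics/"+n+".npz");P=cloud(e).reshape(-1,3)
    for y0 in np.arange(-.05,.4,.05):
        m=(P[:,1]>y0)&(P[:,1]<y0+.05)&(P[:,2]>.06)&(P[:,2]<.35)&(P[:,0]<.75)&(P[:,0]>.495)
        if m.sum()>3:
            A=P[m];print(n,y0.round(2),[(lo,A[(A[:,2]>lo)&(A[:,2]<lo+.04),0].min().round(3)) for lo in(.06,.1,.14,.18,.22,.26) if ((A[:,2]>lo)&(A[:,2]<lo+.04)).any()])
E
```

```text
[ 0.43430649  0.22649297 -1.48387277] [[-1.5, -0.7], [-0.6, -0.2], [0.0, -0.6], [0.7, -1.1], [1.4, 2.6]]
knob [112.6  45.1]
block top corners [array([-3.4, 21.4]), array([ -5.8, -26.1]), array([74.5, 22.4]), array([ 74.5, -31.4])]
top -0.05 [(0.06, np.float64(0.566)), (0.1, np.float64(0.571)), (0.14, np.float64(0.583)), (0.18, np.float64(0.637)), (0.22, np.float64(0.675)), (0.26, np.float64(0.678))]
top 0.0 [(0.06, np.float64(0.567)), (0.1, np.float64(0.551)), (0.14, np.float64(0.58)), (0.18, np.float64(0.637)), (0.22, np.float64(0.643)), (0.26, np.float64(0.633))]
top 0.05 [(0.06, np.float64(0.56)), (0.1, np.float64(0.553)), (0.14, np.float64(0.584))]
top 0.1 [(0.06, np.float64(0.495)), (0.1, np.float64(0.497)), (0.14, np.float64(0.579)), (0.18, np.float64(0.579)), (0.22, np.float64(0.602)), (0.26, np.float64(0.6))]
top 0.15 [(0.06, np.float64(0.577)), (0.1, np.float64(0.552)), (0.14, np.float64(0.576)), (0.18, np.float64(0.58)), (0.22, np.float64(0.603))]
top 0.2 [(0.06, np.float64(0.532)), (0.1, np.float64(0.531)), (0.14, np.float64(0.536)), (0.18, np.float64(0.569)), (0.22, np.fl
[... 1314 characters left out ...]
loat64(0.606))]
side 0.2 [(0.06, np.float64(0.534)), (0.1, np.float64(0.532)), (0.14, np.float64(0.535)), (0.18, np.float64(0.57)), (0.22, np.float64(0.564)), (0.26, np.float64(0.566))]
side 0.25 [(0.06, np.float64(0.562)), (0.1, np.float64(0.539)), (0.14, np.float64(0.549)), (0.18, np.float64(0.566)), (0.22, np.float64(0.564)), (0.26, np.float64(0.562))]
side 0.3 [(0.06, np.float64(0.562)), (0.1, np.float64(0.551)), (0.14, np.float64(0.557)), (0.18, np.float64(0.556)), (0.22, np.float64(0.568)), (0.26, np.float64(0.566))]
side 0.35 [(0.06, np.float64(0.561)), (0.1, np.float64(0.549)), (0.14, np.float64(0.557)), (0.18, np.float64(0.557)), (0.22, np.float64(0.554)), (0.26, np.float64(0.588))]
```

```bash
cat >> h.py <<'E'
from scipy.spatial.transform import Rotation as Ro
Q=np.array([0.4343,0.2265,-1.4839])
RJ=np.array([[np.cos(Q[2]),-np.sin(Q[2])],[np.sin(Q[2]),np.cos(Q[2])]])
def here():
    s=manip.sense();p=s["tcp_pos"];R=Ro.from_quat(s["tool_rot"]).as_matrix()
    print("t",round(s["t"],2),"jig",((p[:2]-Q[:2])@RJ*1e3).round(1),"z",(p[2]*1e3).round(1),"gap",round(s["finger_gap"],2),"F",s["force"].round(1),"q",s["q"].round(2));return p,R
def go(x,y,z,turn=True):
    "tool shift (mm) to a jig point (mm; z world TCP) with the present axes; turn (deg) that sets tool y along jig -x"
    p,R=here();w=np.r_[RJ@np.array([x,y])/1e3+Q[:2],z/1e3]
    T=np.c_[np.r_[-RJ[:,1],0],np.r_[-RJ[:,0],0],[0,0,-1.]]
    print("shift",(R.T@(w-p)*1e3).round(1),"turn",np.degrees(Ro.from_matrix(R.T@T).as_rotvec()).round(1))
E
python3 -c "
from h import *
go(103,1,244)"
```

```text
t 0.1 jig [-348.4 -132.7] z 244.4 gap 1.0 F [-0.2 -0.5 -0.2] q [ 0.94  0.53  1.43 -0.    1.18 -0.18]
shift [-346.  -319.3    0.9] turn [ -0.1  -0.  -30.8]
```

Emit:
drive_tool([
  [-0.029,-0.0265,0,0,0,0,-1],
  [-0.029,-0.0265,0,0,0,0,-1],
  [-0.029,-0.0265,0,0,0,0,-1],
  [-0.029,-0.0265,0,0,0,0,-1],
  [-0.029,-0.0265,0,0,0,0,-1],
  [-0.029,-0.0265,0,0,0,0,-1],
  [-0.029,-0.0265,0,0,0,0,-1],
  [-0.029,-0.0265,0,0,0,0,-1],
  [-0.029,-0.0265,0,0,0,0,-1],
  [-0.029,-0.0265,0,0,0,0,-1],
], newtons=40)

```text
t: 1.1
tcp_pos: [0.4179, 0.1961, 0.2451]
tool_rot: [0.223, 0.975, -0.0, -0.0]
force: [0.3, 0.1, -0.2]
finger_gap: 0.0
gripper_force: 0.0
```

Emit:
drive_tool([
  [-0.028,-0.027,0,0,0,0,-1],
  [-0.028,-0.027,0,0,0,0,-1],
  [0,0,0,0,0,-7.7,-1],
  [0,0,0,0,0,-7.7,-1],
  [0,0,0,0,0,-7.7,-1],
  [0,0,0,0,0,-7.7,-1],
  [0,0,0,0,0,0,-1],
])

```text
t: 1.8
tcp_pos: [0.4444, 0.1246, 0.2451]
tool_rot: [-0.043, 0.999, -0.0, -0.0]
force: [-1.7, -0.9, -0.6]
finger_gap: -0.003
gripper_force: 0.0
```

```bash
python3 -c "
from h import *
go(103,1,54)
d=snap('wrist');save(d,'w1')
go(103,1,54)
np.savez('pics/w1',**d)"
```

```text
t 1.8 jig [102.4   1.2] z 245.1 gap -0.0 F [-1.7 -0.9 -0.6] q [ 0.03  0.31  1.83 -0.    1.   -1.63]
shift [ 1.000e-01 -6.000e-01  1.911e+02] turn [ 0. -0. -0.]
t 1.85 jig [102.4   1.3] z 245.1 gap 0.01 F [0.5 0.2 0.1] q [ 0.03  0.31  1.83  0.    1.   -1.62]
shift [  0.2  -0.7 191.1] turn [ 0.  -0.  -0.2]
```

View pics/w1.png

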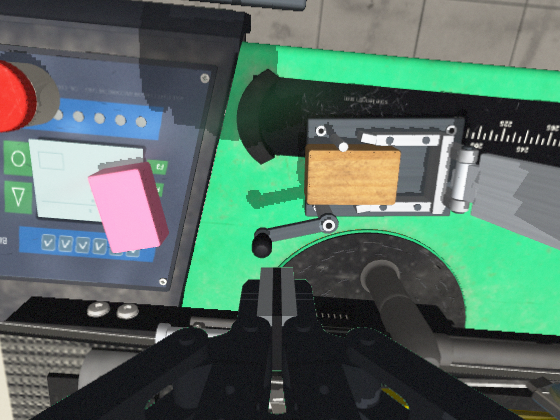

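The wrist view is clear: pin (344,146), post (329,225), knob (263,243), and base corners near (308,117), (464,121) and (305,214). I'll check the pose against these.

```bash
python3 - <<'E'
from h import *
d=np.load("pics/w1.npz")
for n,p,z,j in(("post",(329,224.5),.0695,(56.5,36)),("pin",(344,146.5),.0715,(47.5,-30.5)),("knob",(263,240),.0975,0),("c1",(308,117),.0185,(72.5,-48)),("c2",(464,120),.0185,(-72.5,-48)),("c3",(305.5,214),.0185,(72.5,48)),("blk",(307,151),.0535,0),("blk",(307,204),.0535,0),("blk",(399,151),.0535,0)):
    w=onplane(d,[p],z)[0];print(n,((w[:2]-Q[:2])@RJ*1e3).round(1),j)
E
```

```text
post [57.3 33.7] (56.5, 36)
pin [ 48.7 -33.3] (47.5, -30.5)
knob [112.9  36. ] 0
c1 [ 73.5 -51.5] (72.5, -48)
c2 [-68.7 -48.6] (-72.5, -48)
c3 [73.5 42.2] (72.5, 48)
blk [ 76.5 -26.6] 0
blk [75.3 20.5] 0
blk [ -1.1 -26.5] 0
```

Emit:
drive_tool([
  [0,0,0.038,0,0,0,-1],
  [0,0,0.038,0,0,0,-1],
  [0,0,0.038,0,0,0,-1],
  [0,0,0.038,0,0,0,-1],
  [0,0,0.038,0,0,0,-1],
  [0,0,0,0,0,0,-1],
])

```text
t: 2.45
tcp_pos: [0.4415, 0.1245, 0.051]
tool_rot: [-0.042, 0.999, 0.0, -0.006]
force: [0.0, 1.2, 0.0]
finger_gap: 0.0
gripper_force: 0.0
```

```bash
python3 -c "
from h import *
go(52,0,54)"
```

```text
t 2.45 jig [102.2  -1.7] z 51.0 gap 0.0 F [0.  1.2 0. ] q [ 0.03  0.67  1.98 -0.    0.49 -1.62]
shift [-1.5 50.2 -3. ] turn [ 0.  -0.6 -0.1]
```

Emit:
drive_tool([
  [0,0.01,0,0,0,0,-1],
  [0,0.008,0,0,0,0,-1],
  [0,0.005,0,0,0,0,-1],
  [0,0.005,0,0,0,0,-1],
  [0,0.004,0,0,0,0,-1],
  [0,0.004,0,0,0,0,-1],
  [0,0.003,0,0,0,0,-1],
])

```text
t: 3.15
tcp_pos: [0.4428, 0.1635, 0.057]
tool_rot: [-0.044, 0.999, -0.0, 0.002]
force: [1.7, -5.3, 8.4]
finger_gap: 0.001
gripper_force: 4.0
```

Emit:
drive_tool([
  [0,0.003,0,0,0,0,-1],
  [0,0.003,0,0,0,0,-1],
  [0,0.002,0,0,0,0,-1],
])

```text
t: 3.45
tcp_pos: [0.4421, 0.1714, 0.057]
tool_rot: [-0.044, 0.999, -0.0, 0.002]
force: [0.5, -5.7, 7.4]
finger_gap: 0.001
gripper_force: 4.0
```

Emit:
drive_tool([
  [0,0.002,0,0,0,0,-1],
  [0,0.001,0,0,0,0,-1],
])

```text
t: 3.65
tcp_pos: [0.4419, 0.1744, 0.057]
tool_rot: [-0.044, 0.999, -0.0, 0.002]
force: [0.9, -5.5, 7.9]
finger_gap: -0.002
gripper_force: 4.0
```

```bash
python3 - <<'E'
from h import *
go(52,0,54)
a=snap("side")["image"][125:235,190:310];b=snap("wrist")["image"]
a=cv2.resize(a,None,fx=4,fy=4,interpolation=cv2.INTER_CUBIC);b=cv2.resize(b,None,fx=.57,fy=.57)
c=np.zeros((440,480+b.shape[1],3),np.uint8);c[:,:480]=a;c[:b.shape[0],480:]=b
cv2.imwrite("pics/m1.png",c[:,:,::-1])
E
```

```text
t 3.65 jig [52.6  3. ] z 57.0 gap -0.0 F [ 0.9 -5.5  7.9] q [ 0.14  0.67  1.95 -0.    0.52 -1.52]
shift [3.1 0.6 3. ] turn [-0.   0.2  0. ]
```

View pics/m1.png

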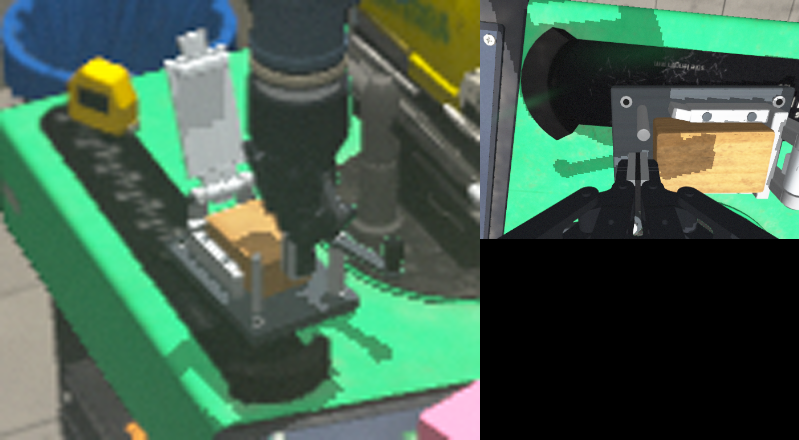

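The block is nearly home, with the fingers between the pin and the post. I'll keep going until the force rises.

Emit:
drive_tool([
  [0,0.001,0,0,0,0,-1],
  [0,0.001,0,0,0,0,-1],
])

```text
t: 3.95
tcp_pos: [0.4416, 0.1753, 0.0569]
tool_rot: [-0.045, 0.999, -0.001, 0.002]
force: [1.2, -14.3, 8.5]
finger_gap: 0.002
gripper_force: 8.3
```

Emit:
drive_tool([
  [0,0.001,0,0,0,0,-1],
  [0,0.001,0,0,0,0,-1],
])

```text
t: 4.15
tcp_pos: [0.4407, 0.1758, 0.0569]
tool_rot: [-0.045, 0.999, -0.002, 0.001]
force: [0.8, -23.0, 10.7]
finger_gap: -0.002
gripper_force: 12.4
```

Emit:
drive_tool([
  [0,0,0,0,0,0,-1],
  [0,0,0,0,0,0,-1],
  [0,-0.02,0,0,0,0,-1],
  [0,-0.02,0,0,0,0,-1],
  [0,-0.015,-0.01,0,0,0,-1],
  [0,0,-0.03,0,0,0,-1],
  [0,0,-0.04,0,0,0,-1],
  [0,0,-0.04,0,0,0,-1],
  [0,0,-0.04,0,0,0,-1],
  [0,0,-0.04,0,0,0,-1],
])

```text
t: 5.15
tcp_pos: [0.4441, 0.1241, 0.2576]
tool_rot: [-0.043, 0.999, 0.0, 0.0]
force: [1.5, 0.1, -0.1]
finger_gap: -0.0
gripper_force: 0.0
```

```bash
python3 - <<'E'
from h import *
go(-140,0,262)
d=snap("wrist");save(d,"w2")
b=d["image"];b2=snap("top")["image"][180:260,170:290];b2=cv2.resize(b2,(400,267))
c=np.zeros((270+420,560,3),np.uint8);c[:267,:400]=b2;c[270:]=b
cv2.imwrite("pics/m2.png",cv2.resize(c,None,fx=.85,fy=.85)[:,:,::-1])
E
```

```text
t 5.15 jig [102.9   0.9] z 257.6 gap -0.0 F [ 1.5  0.1 -0.1] q [ 0.03  0.29  1.81  0.    1.04 -1.63]
shift [  0.9 242.9  -4.3] turn [ 0.   0.1 -0. ]
```

View pics/m2.png

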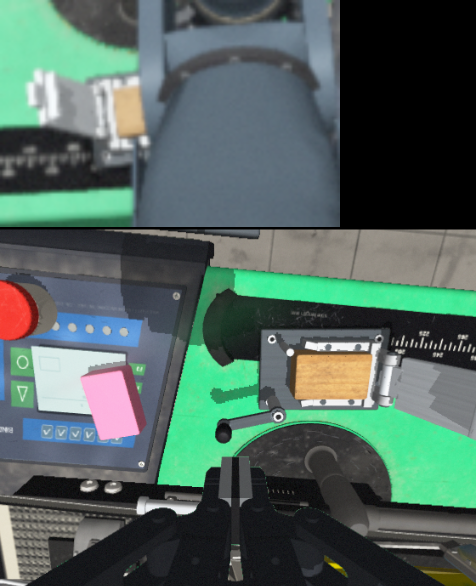

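```bash
python3 - <<'E'
from h import *
d=snap("wrist");im=d["image"];hsv=cv2.cvtColor(im,cv2.COLOR_RGB2HSV)
m=cv2.inRange(hsv,(10,90,120),(24,255,255));m[:,:320]=0;m[260:]=0
n,l,st,_=cv2.connectedComponentsWithStats(m);i=1+st[1:,4].argmax();print(st[i])
pts=cv2.boxPoints(cv2.minAreaRect(np.argwhere(l==i)[:,::-1].astype(np.float32)))
print(pts.round(1).tolist(),((onplane(d,pts,.0535)[:,:2]-Q[:2])@RJ*1e3).round(1).tolist())
for n,p,z in(("post",(327,220),.0695),("pin",(341,145),.0715)): print(n,((onplane(d,[p],z)[0,:2]-Q[:2])@RJ*1e3).round(1))
go(-140,0,262)
E
```

```text
[ 346  139   92   53 4588]
[[346.0, 139.0], [437.0, 139.0], [437.0, 191.0], [346.0, 191.0]] [[42.0, -28.0], [-37.6, -27.9], [-44.4, 19.5], [39.0, 19.5]]
post [57.5 41.9]
pin [ 49.1 -25.9]
t 5.3 jig [103.   3.] z 258.6 gap -0.0 F [ 0.   0.5 -0.2] q [ 0.03  0.29  1.81  0.    1.03 -1.63]
shift [  3.  243.   -3.5] turn [-0.   0.5  0. ]
```

Block measures home (outer end about 39 mm, within calibration error, and a hard stop at 23 N). Now I'll move behind the open plate.

Emit:
drive_tool([
  [0,0.0405,0,0,0,0,-1],
  [0,0.0405,0,0,0,0,-1],
  [0,0.0405,0,0,0,0,-1],
  [0,0.0405,0,0,0,0,-1],
  [0,0.0405,0,0,0,0,-1],
  [0,0.0405,0,0,0,0,-1],
  [0,0,0.03,0,0,0,-1],
  [0,0,0.04,0,0,0,-1],
  [0,0,0.04,0,0,0,-1],
  [0,0,0,0,0,0,-1],
])

```text
t: 6.3
tcp_pos: [0.419, 0.3636, 0.1395]
tool_rot: [-0.043, 0.999, -0.003, -0.007]
force: [-1.9, -0.0, -0.0]
finger_gap: -0.004
gripper_force: 0.0
```

```bash
python3 - <<'E'
from h import *
go(-45,0,145)
E
```

```text
t 6.3 jig [-137.9   -3.4] z 139.5 gap -0.0 F [-1.9 -0.  -0. ] q [ 0.51  0.59  1.7   0.    0.87 -1.14]
shift [ -3.3 -92.9  -5. ] turn [-0.3 -0.8  0. ]
```

Emit:
drive_tool([
  [0,-0.012,-0.003,0,0,0,-1],
  [0,-0.012,0,0,0,0,-1],
  [0,-0.01,0,0,0,0,-1],
  [0,-0.01,0,0,0,0,-1],
  [0,-0.01,0,0,0,0,-1],
  [0,-0.01,0,0,0,0,-1],
])

```text
t: 6.9
tcp_pos: [0.4296, 0.3009, 0.1489]
tool_rot: [-0.043, 0.999, 0.0, 0.0]
force: [0.1, 0.3, 0.3]
finger_gap: 0.001
gripper_force: 0.0
```

Emit:
drive_tool([
  [0,-0.01,0,0,0,0,-1],
  [0,-0.01,0,0,0,0,-1],
  [0,-0.01,0,0,0,0,-1],
  [0,0,0,0,0,0,-1],
  [0,0,0,0,0,0,-1],
  [0,0,0,0,0,0,-1],
])

```text
t: 7.5
tcp_pos: [0.432, 0.2724, 0.1483]
tool_rot: [-0.043, 0.999, 0.0, 0.0]
force: [-0.0, -0.6, 0.1]
finger_gap: 0.001
gripper_force: 0.0
```

```bash
python3 - <<'E'
from h import *
here();d=snap("side");c=cv2.resize(d["image"][110:235,170:320],None,fx=5,fy=5)[:600]
cv2.imwrite("pics/s3.png",c[:,:,::-1])
E
```

```text
t 7.5 jig [-45.9   1.7] z 148.3 gap 0.0 F [-0.  -0.6  0.1] q [ 0.34  0.52  1.81  0.    0.81 -1.31]
```

View pics/s3.png

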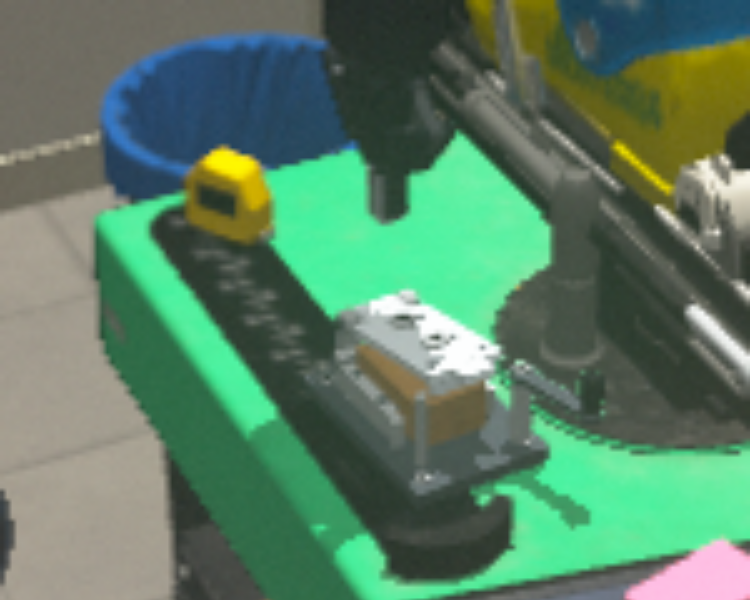

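The plate has dropped over the block and its end is near (480,360). I'll check from the depth data that it is level.

```bash
python3 - <<'E'
from h import *
d=snap("side");P=cloud(d).reshape(-1,3);j=np.c_[(P[:,:2]-Q[:2])@RJ,P[:,2]]*1e3
hsv=cv2.cvtColor(d["image"],cv2.COLOR_RGB2HSV).reshape(-1,3)
m=(abs(j[:,1])<24)&(j[:,0]>-60)&(j[:,0]<80)&(j[:,2]<110)&(hsv[:,1]<60)
for a in range(-60,80,10):
    k=m&(j[:,0]>=a)&(j[:,0]<a+10)
    if k.any(): print(a,k.sum(),np.percentile(j[k,2],[10,50,90]).round(1))
E
```

```text
-60 34 [54.6 67.5 70.4]
-50 36 [53.8 64.9 68. ]
-40 22 [58.4 65.1 68.8]
-30 33 [62.6 65.6 70.3]
-20 30 [62.3 65.1 68.9]
-10 28 [61.4 65.8 68.3]
0 30 [61.4 65.3 68.2]
10 28 [60.9 65.5 68.6]
20 48 [-120.2   65.9   70.2]
30 51 [-114.5   63.4   67.1]
40 67 [19.3 29.5 66.7]
50 73 [19.2 61.1 67.8]
60 45 [19.4 23.7 66.3]
70 66 [ 9.3 19.8 63.4]
```

The plate is level at about z 65 mm over its whole length, so it is shut. Next is the latch.

Emit:
drive_tool([
  [0,0,-0.03,0,0,0,-1],
  [0,-0.02,-0.03,0,0,0,-1],
  [0,-0.035,0,0,0,0,-1],
  [0,-0.035,0,0,0,0,-1],
  [0,-0.035,0,0,0,0,-1],
  [0,-0.035,0,0,0,0,-1],
  [0,0,0,0,0,0,-1],
])

```text
t: 8.3
tcp_pos: [0.4465, 0.11, 0.2085]
tool_rot: [-0.041, 0.999, -0.0, 0.0]
force: [1.0, 0.7, -0.3]
finger_gap: 0.002
gripper_force: 0.0
```

```bash
python3 - <<'E'
from h import *
d=snap("wrist");im=d["image"];np.savez("pics/w3",**d)
cv2.imwrite("pics/w3.png",im[:,:,::-1])
go(115,70,99)
E
```

```text
t 8.35 jig [115.5   1.8] z 208.4 gap -0.0 F [-0.9 -0.2 -0.1] q [ 0.    0.36  1.88  0.    0.9  -1.65]
shift [-68.1   0.8 109.4] turn [ 0.   0.  -0.2]
```

View pics/w3.png

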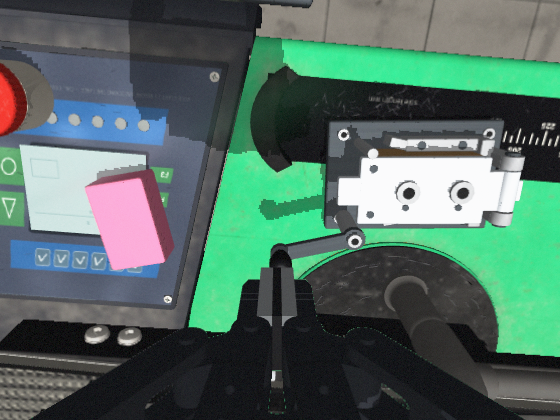

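```bash
python3 - <<'E'
from h import *
d=np.load("pics/w3.npz",allow_pickle=True)
for n,p,z in(("post",(354,240),.0695),("pin",(373,153.5),.0715),("knobtop",(280,251),.0975)): print(n,((onplane(d,[p],z)[0,:2]-Q[:2])@RJ*1e3).round(1))
E
```

```text
post [58.1 33.5]
pin [ 49.3 -33.2]
knobtop [114.7  29.4]
```

Emit:
drive_tool([
  [-0.024,0,0,0,0,0,-1],
  [-0.024,0,0,0,0,0,-1],
  [-0.02,0,0,0,0,0,-1],
  [0,0,0.03,0,0,0,-1],
  [0,0,0.04,0,0,0,-1],
  [0,0,0.03,0,0,0,-1],
  [0,0,0.009,0,0,0,-1],
  [0,0,0,0,0,0,-1],
])

```text
t: 9.15
tcp_pos: [0.5125, 0.1197, 0.0982]
tool_rot: [-0.044, 0.999, 0.0, -0.002]
force: [0.3, -0.8, -0.2]
finger_gap: -0.003
gripper_force: 0.0
```

Emit:
drive_tool([
  [0.005,0,0,0,0,0,-1],
  [0.005,0,0,0,0,0,-1],
  [0,0,0,0,0,0,-1],
])

```text
t: 9.45
tcp_pos: [0.5034, 0.1178, 0.1007]
tool_rot: [-0.043, 0.999, -0.0, 0.001]
force: [0.3, -0.2, 0.4]
finger_gap: -0.001
gripper_force: 0.0
```

```bash
python3 - <<'E'
from h import *
go(115,56,99)
E
```

```text
t 9.45 jig [114.3  59.4] z 100.7 gap -0.0 F [ 0.3 -0.2  0.4] q [ 0.01  0.61  1.83  0.    0.7  -1.64]
shift [ 3.4 -0.7  1.7] turn [-0.   0.1 -0. ]
```

Emit:
drive_tool([
  [0.004,0,0.001,0,0,0,-1],
  [0.0083,-0.0023,0,0,0,8,-1],
  [0.0083,-0.0023,0,0,0,8,-1],
  [0.0083,-0.0023,0,0,0,8,-1],
  [0.0083,-0.0023,0,0,0,8,-1],
])

```text
t: 9.95
tcp_pos: [0.466, 0.1121, 0.0989]
tool_rot: [0.237, 0.972, 0.0, 0.001]
force: [1.6, 0.0, 0.2]
finger_gap: 0.0
gripper_force: 0.4
```

```bash
python3 - <<'E'
from h import *
a=np.radians(32);print("ideal",np.array([57,36])+58*np.array([np.cos(a),-np.sin(a)])+20.5*np.array([np.sin(a),np.cos(a)]));go(115,56,99)
E
```

```text
ideal [117.05013449  22.64966865]
t 9.95 jig [116.7  21.6] z 98.9 gap 0.0 F [1.6 0.  0.2] q [ 0.    0.59  1.92 -0.    0.63 -1.09]
shift [-28.1  19.8  -0.1] turn [  0.    0.1 -32.4]
```

On track, with light contact force. Continuing the arc.

Emit:
drive_tool([
  [0.0083,-0.0023,0,0,0,8,-1],
  [0.0083,-0.0023,0,0,0,8,-1],
  [0.0083,-0.0023,0,0,0,8,-1],
  [0.0083,-0.0023,0,0,0,8,-1],
  [0.0083,-0.0023,0,0,0,8,-1],
  [0.0083,-0.0023,0,0,0,8,-1],
])

```text
t: 10.55
tcp_pos: [0.423, 0.1387, 0.0988]
tool_rot: [0.611, 0.791, 0.0, 0.0]
force: [1.3, -0.9, -0.2]
finger_gap: -0.003
gripper_force: 0.4
```

```bash
python3 - <<'E'
from h import *
a=np.radians(80);print("ideal",np.array([57,36])+58*np.array([np.cos(a),-np.sin(a)])+20.5*np.array([np.sin(a),np.cos(a)]));go(78,-22,99)
E
```

```text
ideal [ 87.26015324 -17.55906203]
t 10.55 jig [ 86.5 -18.8] z 98.8 gap -0.0 F [ 1.3 -0.9 -0.2] q [ 0.06  0.56  2.   -0.    0.58 -0.19]
shift [ 8.9 -1.7 -0.2] turn [  0.    0.1 -80.4]
```

Emit:
drive_tool([
  [0.006,-0.001,0,0,0,6,-1],
  [0.003,0,0,0,0,3,-1],
  [0.002,0,0,0,0,0,-1],
])

```text
t: 10.85
tcp_pos: [0.419, 0.1483, 0.0986]
tool_rot: [0.668, 0.744, -0.001, 0.0]
force: [-0.4, -11.4, 1.4]
finger_gap: 0.0
gripper_force: 6.0
```

Emit:
drive_tool([
  [0.002,0,0,0,0,0,-1],
  [0,0,0,0,0,0,-1],
])

```text
t: 11.05
tcp_pos: [0.4191, 0.1485, 0.0987]
tool_rot: [0.667, 0.745, -0.002, 0.001]
force: [-0.1, -14.4, 1.9]
finger_gap: -0.0
gripper_force: 7.7
```

The latch is against its pin. Now back off and check.

Emit:
drive_tool([
  [0,0,0,0,0,0,-1],
  [-0.015,0,0,0,0,0,-1],
  [-0.03,0,0,0,0,0,-1],
  [-0.03,0,-0.02,0,0,0,-1],
  [0,0,-0.04,0,0,0,-1],
  [0,0,-0.04,0,0,0,-1],
  [0,0,-0.04,0,0,0,-1],
  [0,0,0,0,0,0,-1],
])

```text
t: 11.85
tcp_pos: [0.4307, 0.0763, 0.2432]
tool_rot: [0.669, 0.743, 0.004, 0.005]
force: [-0.3, 0.7, -0.1]
finger_gap: 0.0
gripper_force: 0.0
```

```bash
python3 - <<'E'
from h import *
here();b=snap("wrist")["image"];a=cv2.resize(snap("side")["image"][130:230,195:295],(420,420),interpolation=cv2.INTER_CUBIC)
c=np.hstack([a,b]);cv2.imwrite("pics/f.png",cv2.resize(c,None,fx=.8,fy=.8)[:,:,::-1])
E
```

```text
t 11.85 jig [149.4 -16.6] z 243.2 gap 0.0 F [-0.3  0.7 -0.1] q [-0.08  0.27  1.89  0.    0.96 -0.19]
```

View pics/f.png

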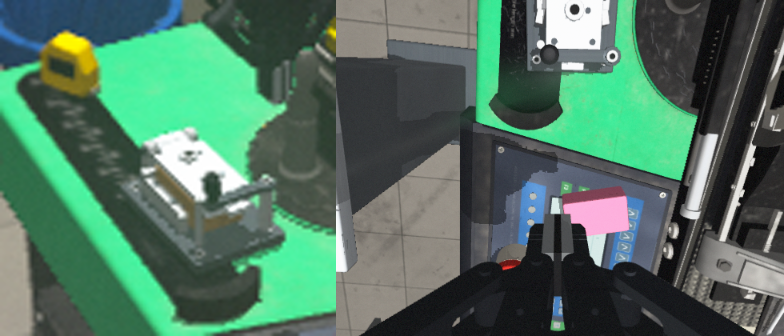

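The side crop shows the latch arm lying across the tongue from the post at (265,190) to the knob at (212,187), against the pin, with the plate level. The robot is clear, so I'm handing in.

```bash
python3 -c "
from station import manip
print(manip.sign_off())"
```

```text
the job is handed in; nothing more can be done
None
```

I handed the job in at about 12 s with the block pushed home, the drill plate shut over it and the latch against its pin; `sign_off()` returned no verdict, so the result rests on the pushing forces, depth readings and final pictures.

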